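Twist the top sample tray off its nested stack and set it on the stirrer

ROBOT

A 6-joint arm with a two-finger parallel gripper is mounted at the origin on a cart in front of the work surface, level with it; the furniture and walls round the work are solid. World frame = base frame: x ahead of the robot, y to its left, z up, the work surface at z = 0. Lengths are in m, angles in rad, forces in N, time in s.
With the tool pointing down it reaches from about 0.375 to 0.9 m from the base axis. Payload 3.1 kg.
Tool frame: the origin (TCP) lies on the centre line of the jaws, within the pads' length; the fingertips stand 19 mm ahead of it and the grasp point (between the pads) is the TCP; z points along the fingers, y is the line along which they close (so a half turn about z gives the same grasp; the last joint's range is limited). The gripper opens to 85 mm and grips with 20 to 120 N. Pads are 22 mm wide; open, the fingers measure 114 mm over their backs; the gripper's body (76 mm by 85 mm) begins 54 mm behind the grasp point. The pads swing forward as they close: fully open they stand 13 mm farther back than shut.
Start: joints at [1.083, 0.527, 1.433, -0, 1.181, -0.178], TCP at [0.191, 0.595, 0.25] pointing down, gripper open.
Joint ranges: [-3.08, 3.08], [-0.75, 2.2], [0.22, 2.44], [-1.43, 4.57], [0, 2.65], [-2.85, 2.85]. Speed limits (rad/s): [2.79, 2.79, 3.14, 3.14, 3.14, 3.14].

INTERFACE

Orientations are given as a unit quaternion [x, y, z, w].
In Python, from station import manip gives the robot as it stands.
- The arm moves only by the tool servo_tool, never from a script. Its argument "rows" is a list that holds one entry, the list of rows, each a list of 7 numbers: the turn, a rotation vector about the tool's x, y, z in degrees, then the shift along the tool's x, y, z in m, then the gripper command: -1 is shut, 1 is fully open, values between are in proportion. In form: [[[wx, wy, wz, tx, ty, tz, jaw], ...]]. A call has 1 to 8 rows; each row shifts and turns the commanded pose from where the row before left it, along the tool's axes as they then stand; what a row does not reach is not made up. A row lasts 1/12 s, in which the tool goes at most 41.7 mm and 7.16 degrees, less where a joint would pass 70% of its speed; a pose out of reach is approached as far as the arm can. A call is refused whole if a number of a shift passes 0.0417 or a number of a turn 7.16, either way. A call with a gripper value outside its range is refused whole. The fingers move at their own pace and stop on an object; "squeeze" is the grip in N (left out, the last holds). Time passes only in rows, so rows that do not move let the fingers close. It gives the time, the measured TCP pose, the force, the opening and the grip force at its end, in the units of the state.
- manip.sense(): the state, without advancing time (a new reading comes with each control period).
- manip.snapshot(name): name is "scene" or "top" or "wrist"; returns the picture (480x640x3 uint8, blue, green, red); there is no depth.
- manip.camera_info(name): a dict with "K" (3x3 intrinsics, pixels), "camera_from_world" (4x4, takes a point from world to camera coordinates). Camera axes: x right, y down, z forward; pixel columns grow to the right and rows downward; lengths in m; the calibration is good to about 2 mm. The wrist camera is an equidistant fisheye: a pixel r from the principal point sees the ray r / f radians off the axis. A picture is of the moment at which its call begins: read the wrist's pose just before it. camera_info takes no time and is no camera call; for the wrist camera it gives the pose at the moment of the call.
- manip.sign_off(): hands the job in; it is judged then, once.
The state is a dict: "t": time; "q": joint angles; "qd": joint speeds; "tau": joint torques, N m; "tcp_pos": TCP position; "tool_rot": TCP orientation; "force": force on the tool from outside, world axes, zero at the start; "ft_torque": the same for the moment, N m; "finger_gap": opening from 0.0 (shut) to 1.0 (fully open); "gripper_force": force on a finger pad.
Only numpy, scipy, OpenCV 4.12 (cv2) and the standard library are available. Lean on these libraries where they do the work, as an engineer would, in place of code of your own. Each camera call takes 0.05 s, during which the arm holds its last target. There are 200 camera calls.

TASK

Two round sample trays are nested in the stack stand, the upper one caught under three hooks of the lower one. Work the top tray free by turning it anticlockwise (seen from above) so that it climbs the ramps out of the hooks - a sideways push round on one of its upright ears is enough - then lift it off (its square centre grip is handy) and set it flat and centred on the round plate of the magnetic stirrer. Leave the lower tray down in its stand and do not knock the loose bottles, vials and tape roll about.

Things in the scene. Friction and masses are not known exactly. Their poses are not given: they have to be found in the camera images.
- top_tray: Upper of two identical white plastic trays, 0.18 kg, flange 120 mm across, 64 mm tall. Origin: centre of underside, z up. Locked: underside 34 mm over the lower tray's, axes parallel to its. Pulled straight up it catches after 3 mm and drags the lower tray along. Hooks of its own stand on its flange, radius 46 to 60 mm, to 50 mm over the underside. Hub bore 31 mm, 32 mm deep, open below.
- lower_tray: Lower tray, 0.25 kg, loose, underside 10 mm over the worktop. Origin: centre of underside, z up. On its flange are 3 hooks and ramps. Top tray turned +yaw (anticlockwise) relative to it: past 0.1 rad its lugs leave the hooks and climb evenly; from 0.65 rad it is 10 mm up on flat landings and stays; end stops at 1.2 rad; 0.75 to 1.05 rad is a good turn. Its grip stands in the top's bore.
- stack_stand: Fixed dark steel stand, a disc of 128 mm diameter, 10 mm high with a centre stub and three pairs of short keys 13 mm high. Origin: centre of its underside on the worktop.
- top_grip (a point): Point inside the top tray's solid square grip, on its axis, 56 mm over its underside. The grip is 20 x 20 mm, sides parallel to the tray's x and y, from 34 to 64 mm over the underside. Once turned free the tray lifts straight up; it is clear of the lower tray after about 35 mm.
- ear_0 (a point): Middle of the top tray's ear on its +x axis: 79 mm from the tray's axis, 14 mm over its underside. The ear is an upright plate standing radially, 8 mm thick tangentially, radius 62 to 92 mm, height 0 to 24 mm over the underside. Push on its clockwise side, 2 to 8 N; rise with the ear, or rubbing holds it down.
- ear_1 (a point): The same for the ear 120 degrees anticlockwise from ear_0.
- ear_2 (a point): The same for the ear 240 degrees anticlockwise from ear_0.
- stirrer: Fixed low white magnetic stirrer with a round black plate; housing 218 x 178 mm (x -146 to +72, y -89 to +89 mm in its frame), deck 64 mm high, knob and switch on its front (-x) face. Origin: on the worktop.
- plate_centre (a point): Centre of the top face of the stirrer's round black plate: 98 mm across, 73 mm over the worktop, 26 mm towards the front (-x) from the stirrer's origin. Flat, no rim.
- vial: Loose clear vial with white cap, 25 mm across, 61 mm tall, on the worktop at the left (bystander). Origin: centre of its underside.
- tape_roll: Loose yellow tape roll, 76 mm across, 19 mm high, lying at the left (bystander). Origin: centre of its underside.
- reagent: Loose white-capped bottle, 66 mm across, 137 mm tall, behind the gap between stack and stirrer (bystander). Origin: centre of its underside.
- small_vial: Loose vial with blue cap, 27 mm across, 55 mm tall, at the left (bystander). Origin: centre of its underside.

How it is judged:
By the outcome, as a careful person would: the job done as asked, in the order asked, and still so for the second after the job is handed in, with the robot touching nothing.
It also fails if it takes over 64 s, if anything falls off the work surface, if the arm or the gripper's body presses on something with over 40 N, if the wrist force passes 120 N, or if a joint passes its speed limit or range.

## Working session

There is one attempt and no reset: what is moved stays moved. The work goes in short steps, Python scripts to look and compute and a tool call to move; the robot and the scene stay as the last step left them, time stands still between calls to the robot, and variables do not carry over. Pictures are saved under pics/ and viewed, at most 10 in all, crops included, and the job is handed in when it is done.

Besides the shell and the picture viewer there is one more tool, called after ">>>" by a JSON object that holds its "fn" and its "kwargs", one argument or row to a line. servo_tool: Moves the arm, as the interface text tells. Its arguments: {"type":"object","properties":{"rows":{"type":"array","items":{"type":"array","items":{"type":"array","items":{"type":"number"}}}},"squeeze":{"type":"number"}},"required":["rows"]}

```bash
mkdir -p pics; python3 - <<'E'
from station import manip
import cv2,numpy as np
s=manip.sense();print({k:np.round(v,3).tolist() for k,v in s.items()})
for n in("scene","top"):
    cv2.imwrite(f"pics/{n}0.png",manip.snapshot(n))
    c=manip.camera_info(n);print(n,np.round(c["K"],1).tolist(),np.round(c["camera_from_world"],3).tolist())
E
```

```text
{'t': 0.0, 'q': [1.082, 0.528, 1.434, -0.0, 1.181, -0.178], 'qd': [0.0, 0.001, -0.001, 0.002, -0.001, 0.001], 'tau': [0.002, -44.235, -17.803, -0.0, 0.008, -0.0], 'tcp_pos': [0.19, 0.595, 0.249], 'tool_rot': [0.154, 0.988, -0.001, -0.0], 'force': [-0.311, -1.16, -0.367], 'ft_torque': [-0.002, -0.008, -0.044], 'gripper_force': 0.0, 'finger_gap': 0.998}
scene [[449.9, 0.0, 323.2], [0.0, 449.9, 238.1], [0.0, 0.0, 1.0]] [[-0.875, -0.483, -0.02, 0.559], [-0.252, 0.491, -0.834, 0.144], [0.413, -0.725, -0.551, 1.002], [0.0, 0.0, 0.0, 1.0]]
top [[572.4, 0.0, 317.8], [0.0, 572.4, 240.1], [0.0, 0.0, 1.0]] [[-0.024, -1.0, -0.007, 0.162], [-0.987, 0.025, -0.161, 0.57], [0.161, 0.003, -0.987, 1.503], [0.0, 0.0, 0.0, 1.0]]
```

View pics/scene0.png

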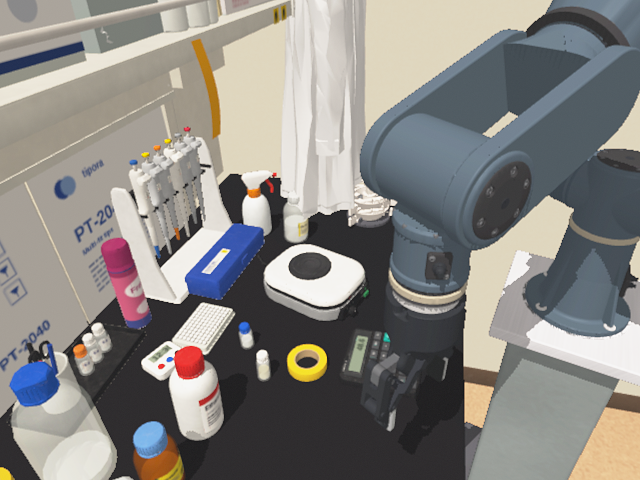

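View pics/top0.png

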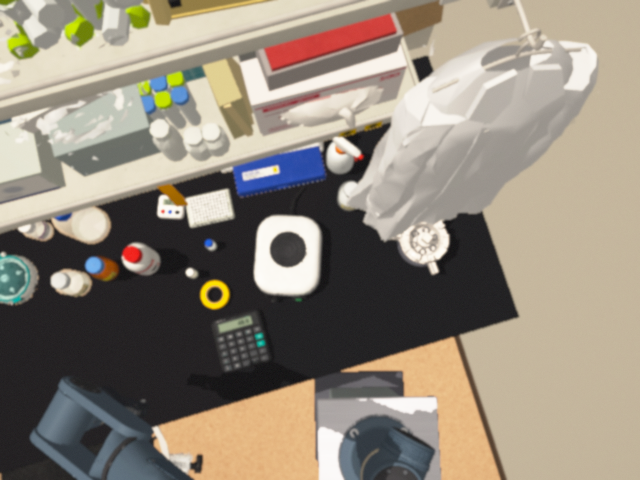

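The scene shows the stirrer plate at about (310,265) in scene and (288,249) in top. The stack is at (424,242) in top and (370,203) in scene, close to the hanging coat. The reagent bottle is at (348,195) in top. Next: helpers and enlarged crops.

```bash
cat > h.py <<'E'
import numpy as np,cv2
from scipy.spatial.transform import Rotation as R
def ray(c,u,v,fish=False):
    K=np.array(c["K"]);T=np.array(c["camera_from_world"]);d=np.array([(u-K[0,2])/K[0,0],(v-K[1,2])/K[1,1],1.])
    if fish:
        r=np.hypot(d[0],d[1]);d=np.array([d[0]/r*np.sin(r),d[1]/r*np.sin(r),np.cos(r)]) if r>0 else d
    d=T[:3,:3].T@d;return -T[:3,:3].T@T[:3,3],d/np.linalg.norm(d)
def atz(c,u,v,z,fish=False):
    o,d=ray(c,u,v,fish);return o+d*(z-o[2])/d[2]
def tri(rs):
    A=sum(np.eye(3)-np.outer(d,d) for o,d in rs);b=sum((np.eye(3)-np.outer(d,d))@o for o,d in rs);p=np.linalg.solve(A,b)
    return p,[np.linalg.norm(np.cross(p-o,d)) for o,d in rs]
def proj(c,p,fish=False):
    K=np.array(c["K"]);T=np.array(c["camera_from_world"]);q=T[:3,:3]@np.array(p)+T[:3,3]
    if not fish: return (K@(q/q[2]))[:2]
    r=np.hypot(q[0],q[1]);t=np.arctan2(r,q[2]);return K[0,0]*t*q[:2]/r+K[:2,2]
E
python3 - <<'E'
from station import manip
from h import *
T=manip.camera_info("top");S=manip.camera_info("scene")
a=cv2.imread("pics/top0.png");b=cv2.imread("pics/scene0.png")
x=cv2.resize(a[190:290,240:480],None,fx=3.3,fy=3,interpolation=3)
y=cv2.resize(b[160:310,250:410],None,fx=1,fy=1)
x=np.hstack([cv2.resize(a[180:300,380:480],(400,480),interpolation=3),cv2.resize(b[165:255,325:405],(400,450),interpolation=3).repeat(1,0) if 0 else cv2.resize(b[160:256,325:405],(400,480),interpolation=3)])
cv2.imwrite("pics/c1.png",x)
for n,p in dict(stack=(424,242),stir=(288,249),reag=(348,195)).items():print(n,atz(T,*p,.08).round(3))
print(tri([ray(T,288,249),ray(S,310,265)]))
print(manip.camera_info("wrist"))
E
```

```text
stack [ 0.556 -0.133  0.08 ]
stir [0.546 0.227 0.08 ]
reag [0.688 0.064 0.08 ]
(array([0.54689434, 0.22706415, 0.06812103]), [np.float64(0.0010664259324677271), np.float64(0.001066425932467856)])
{'K': array([[371.64829954,   0.        , 320.25175306],
       [  0.        , 371.64829954, 245.79378583],
       [  0.        ,   0.        ,   1.        ]]), 'camera_from_world': array([[ 0.30524317,  0.95227222, -0.00205748, -0.62459911],
       [ 0.91920434, -0.29407771,  0.26188103, -0.03321318],
       [ 0.24877697, -0.08182864, -0.96509797,  0.37684566],
       [ 0.        ,  0.        ,  0.        ,  1.        ]])}
```

View pics/c1.png

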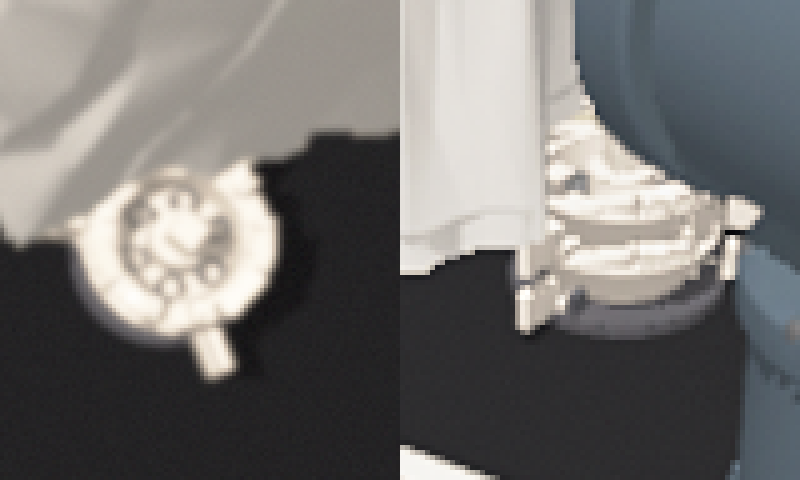

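The crop shows the stack centre at about px (423,241) in the top view. One ear points to the robot (433,269), another is at the back right, and the coat overhangs the rear. I'll move the wrist camera over for a closer look.

>>> {"fn": "servo_tool", "kwargs": {
  "rows": [
    [[0,0,0,-0.0305,-0.0265,-0.005,-0.06],[0,0,0,-0.0305,-0.0265,-0.005,-0.06],[0,0,0,-0.0305,-0.0265,-0.005,-0.06],[0,0,0,-0.0305,-0.0265,-0.005,-0.06],[0,0,0,-0.0305,-0.0265,-0.005,-0.06],[0,0,0,-0.0305,-0.0265,-0.005,-0.06],[0,0,0,-0.0305,-0.0265,-0.005,-0.06],[0,0,0,-0.0305,-0.0265,-0.005,-0.06]]
  ]
}}

```text
t: 0.77
tcp_pos: [0.3585, 0.3171, 0.2903]
tool_rot: [0.154, 0.988, -0.0, -0.0]
force: [0.5, 0.2, 0.1]
finger_gap: 0.469
gripper_force: 0.0
```

>>> {"fn": "servo_tool", "kwargs": {
  "rows": [
    [[0,0,0,-0.0305,-0.0265,-0.005,-0.06],[0,0,0,-0.0305,-0.0265,-0.005,-0.06],[0,0,0,-0.0171,-0.0354,0,-0.06],[0,0,0,-0.0171,-0.0354,0,-0.06],[0,0,0,-0.0171,-0.0354,0,-0.06],[0,0,0,-0.0171,-0.0354,0,-0.06],[0,0,0,-0.0171,-0.0354,0,-0.06],[0,0,0,-0.0171,-0.0354,0,-0.06]]
  ]
}}

```text
t: 1.43
tcp_pos: [0.4327, 0.0145, 0.3002]
tool_rot: [0.154, 0.988, 0.0, -0.0]
force: [1.1, -0.2, 0.3]
finger_gap: 0.469
gripper_force: 0.0
```

```bash
python3 - <<'E'
from station import manip
from h import *
import pickle
C=manip.camera_info("wrist");im=manip.snapshot("wrist");s=manip.sense();print(s["tcp_pos"],s["q"])
C2=manip.camera_info("wrist")
cv2.imwrite("pics/w1.png",im);pickle.dump(C2,open("w1.pkl","wb"))
E
```

```text
[0.43521733 0.00763959 0.30045691] [-0.23657758  0.19956521  1.81879933 -0.00627545  1.11964077 -1.48982651]
```

View pics/w1.png

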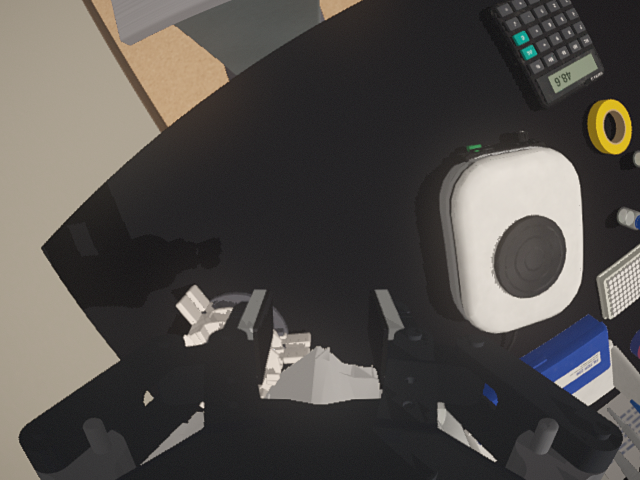

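The wrist view shows the stack at about (250,320), partly behind the left finger, with an ear at (192,303) and another at (295,347). The coat's hem tip is at about (320,348). I'll triangulate the coat tip to see how much clearance there is.

```bash
python3 - <<'E'
from station import manip
from h import *
import pickle
W=pickle.load(open("w1.pkl","rb"));T=manip.camera_info("top");S=manip.camera_info("scene")
rw=ray(W,320,348,True)
print(tri([rw,ray(T,384,241)]),tri([rw,ray(S,331,214)]),tri([ray(S,331,214),ray(T,384,241)]))
print("plate",tri([ray(T,288,249),ray(S,310,265),ray(W,530,256,True)]))
print("ear",tri([ray(T,433,271),ray(W,190,300,True)]))
for z in (.08,.15,.25,.35):print(z,rw[0]+rw[1]*(z-rw[0][2])/rw[1][2], atz(T,384,241,z),atz(T,362,190,z),atz(S,331,214,z))
E
```

```text
(array([ 0.55727501, -0.02894414,  0.0999457 ]), [np.float64(0.003700862945966364), np.float64(0.0037008629459663704)]) (array([ 0.61871015, -0.04497245,  0.02953881]), [np.float64(0.018958882562148314), np.float64(0.018958882562148244)]) (array([ 0.59029536, -0.01818482,  0.05959373]), [np.float64(0.028346899862485203), np.float64(0.02834689986248514)])
plate (array([0.54949619, 0.22304554, 0.06268978]), [np.float64(0.004843072596788748), np.float64(0.0017071240279477793), np.float64(0.003962191250882985)])
ear (array([ 0.47882417, -0.15488366,  0.06946766]), [np.float64(0.0005483545517592375), np.float64(0.0005483545517592556)])
0.08 [ 0.56819554 -0.03648668  0.08      ] [ 0.56109153 -0.02756531  0.08      ] [0.70126612 0.02552085 0.08      ] [0.60145021 0.02041536 0.08      ]
0.15 [ 0.5280471  -0.02293585  0.15      ] [ 0.54996148 -0.01956894  0.15      ] [0.68357943 0.03103412 0.15      ] [0.5446541  0.12542456 0.15      ]
0.25 [ 0.4706922  -0.00357751  0.25      ] [ 0.5340614  -0.00814557  0.25      ] [0.65831272 0.03891022 0.25      ] [0.46351681 0.27543771 0.25      ]
0.35 [0.41333729 0.01578083 0.35      ] [0.51816132 0.0032778  0.35      ] [0.63304601 0.04678631 0.35      ] [0.38237952 0.42545086 0.35      ]
```

The coat tip hangs at about (0.557,-0.03,0.10), so the coat is about 0.1 m to the left of the stack axis. I'll turn the tool so the camera sees the stack beside the gripper.

>>> {"fn": "servo_tool", "kwargs": {
  "rows": [
    [[0,0,0,-0.011,-0.0305,0,-0.06],[0,0,0,-0.011,-0.0305,0,-0.06],[0,0,0,-0.011,-0.0305,0,-0.06],[0,0,0,-0.011,-0.0305,0,-0.06],[0,0,7,0,0,0,-0.06],[0,0,7,0,0,0,-0.06],[0,0,7,0,0,0,-0.06],[0,0,7,0,0,0,-0.06]]
  ]
}}

```text
t: 2.15
tcp_pos: [0.4376, -0.1133, 0.2999]
tool_rot: [0.392, 0.92, 0.0, -0.001]
force: [0.9, 1.3, 0.0]
finger_gap: 0.47
gripper_force: 0.0
```

>>> {"fn": "servo_tool", "kwargs": {
  "rows": [
    [[0,0,7,0,0,0,-0.06],[0,0,7,0,0,0,-0.06],[0,0,7,0,0,0,-0.06],[0,0,7,0,0,0,-0.06],[0,0,7,0,0,0,-0.06],[0,0,7,0,0,0,-0.06],[0,0,0,0,0,0,-0.06]]
  ]
}}

```text
t: 2.73
tcp_pos: [0.4377, -0.1129, 0.3]
tool_rot: [0.694, 0.72, -0.0, -0.0]
force: [-0.5, -0.3, -1.1]
finger_gap: 0.469
gripper_force: 0.0
```

```bash
python3 - <<'E'
from station import manip
from h import *
import pickle
im=manip.snapshot("wrist");s=manip.sense();print(s["tcp_pos"],s["q"])
cv2.imwrite("pics/w2.png",im);pickle.dump(manip.camera_info("wrist"),open("w2.pkl","wb"))
E
```

```text
[ 0.43765972 -0.1129491   0.30004893] [-5.00692937e-01  2.26461963e-01  1.78225980e+00  2.67347344e-05
  1.13365993e+00 -5.42611082e-01]
```

View pics/w2.png

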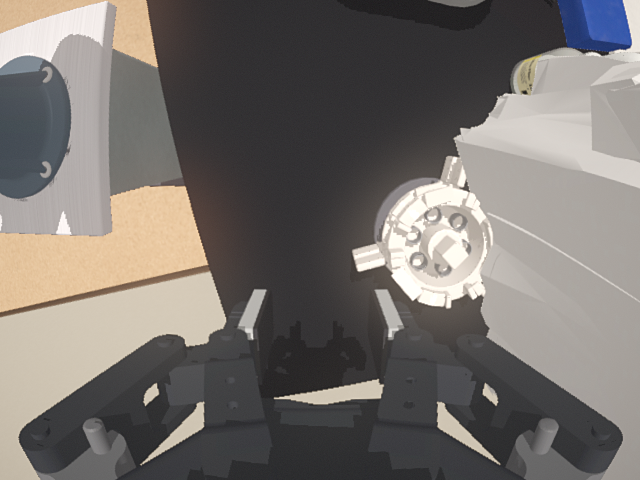

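The stack is at about (437,243) with its grip at about (450,247). Ears show at (367,258) towards the robot and (455,172) on the left, and the coat edge is at about (490,230). Enlarging.

```bash
python3 -c "
import cv2
a=cv2.imread('pics/w2.png');cv2.imwrite('pics/c2.png',cv2.resize(a[145:317,340:540],None,fx=3.5,fy=3.5,interpolation=2)[:600,:700])"
```

```text
(no output)
```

View pics/c2.png

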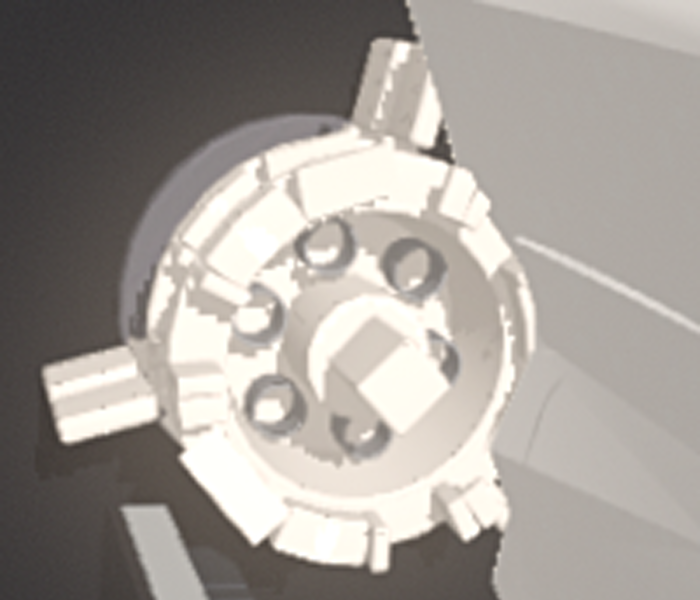

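```bash
python3 - <<'E'
from station import manip
from h import *
import pickle
W=pickle.load(open("w2.pkl","rb"));T=manip.camera_info("top")
f=lambda p,z:atz(W,p[0]/3.5+340,p[1]/3.5+145,z,True)
g=np.array([f(p,.108) for p in[(357,380),(408,337),(450,390),(400,435)]]);c=g.mean(0);print("grip",g.round(4).tolist(),c)
for i in range(4):
    d=g[(i+1)%4]-g[i];print(np.linalg.norm(d),np.degrees(np.arctan2(d[1],d[0])))
e=np.array([f(p,.068) for p in[(55,405),(150,385),(155,415),(65,440)]]);print("ear",e.round(4).tolist(),e.mean(0))
d=e.mean(0)-c;print(np.hypot(*d[:2]),np.degrees(np.arctan2(d[1],d[0])))
e2=np.array([f(p,.068) for p in[(372,42),(398,42)]]);print("ear left end top?",e2, [np.degrees(np.arctan2(*(x-c)[[1,0]])) for x in e2])
print("ear tri",tri([ray(T,433,271),ray(W,340+60/3.5,145+422/3.5,True)]))
print("grip tri",tri([ray(T,380+172/4,180+243/4),ray(W,340+404/3.5,145+386/3.5,True)]))
o=-np.array(W["camera_from_world"])[:3,:3].T@np.array(W["camera_from_world"])[:3,3];print("cam",o)
# coat outline candidates: ray positions at heights
for n,p in dict(tip=(460,138),edge1=(462,150),edge2=(490,230),edge3=(482,300),edge4=(488,340)).items():
    print(n,[atz(W,*p,z,True).round(3).tolist() for z in(.05,.1,.15,.2,.3)])
print("tip tri",tri([ray(W,460,138,True),ray(T,384,241)]))
E
```

```text
grip [[0.5499, -0.1339, 0.108], [0.5627, -0.1217, 0.108], [0.5771, -0.1357, 0.108], [0.5643, -0.1486, 0.108]] [ 0.56348256 -0.13497122  0.108     ]
0.017674945211398955 43.48871117429163
0.020034958239572055 -44.11952395954394
0.018161180323965395 -134.42450264288445
0.020681978658899515 134.49136726131752
ear [[0.475, -0.156, 0.068], [0.5021, -0.1489, 0.068], [0.5043, -0.1579, 0.068], [0.4787, -0.1664, 0.068]] [ 0.49002739 -0.15731588  0.068     ]
0.07677854805564127 -163.0805293690931
ear left end top? [[ 0.55853449 -0.04683399  0.068     ]
 [ 0.56640504 -0.04607841  0.068     ]] [np.float64(93.21324094612838), np.float64(88.11699497712772)]
ear tri (array([ 0.47304879, -0.14594114,  0.11402524]), [np.float64(0.0016285726748064065), np.float64(0.0016285726748066175)])
grip tri (array([ 0.54711584, -0.12043396,  0.15012737]), [np.float64(0.0027764075411114354), np.float64(0.002776407541111525)])
cam [ 0.43518844 -0.04607529  0.42174241]
tip [[0.579, -0.026, 0.05], [0.559, -0.028, 0.1], [0.54, -0.031, 0.15], [0.521, -0.034, 0.2], [0.482, -0.039, 0.3]]
edge1 [[0.582, -0.038, 0.05], [0.562, -0.039, 0.1], [0.542, -0.04, 0.15], [0.523, -0.041, 0.2], [0.483, -0.043, 0.3]]
edge2 [[0.625, -0.121, 0.05], [0.6, -0.111, 0.1], [0.574, -0.101, 0.15], [0.549, -0.091, 0.2], [0.497, -0.071, 0.3]]
edge3 [[0.63, -0.204, 0.05], [0.604, -0.183, 0.1], [0.578, -0.162, 0.15], [0.551, -0.141, 0.2], [0.499, -0.098, 0.3]]
edge4 [[0.651, -0.259, 0.05], [0.622, -0.23, 0.1], [0.593, -0.201, 0.15], [0.564, -0.173, 0.2], [0.506, -0.116, 0.3]]
tip tri (array([ 0.55931829, -0.02687975,  0.09741366]), [np.float64(0.0016123792796202828), np.float64(0.00161237927962022)])
```

Grip is at about (0.563,-0.135) with sides at 45°, so the tray yaw is about -45°. The ear facing the robot is at about 196°, and the coat hem is about 40 mm behind the grip axis. Plan:
1. Push that ear with shut fingers.
2. Grip with the hand leaning back towards the robot.

First I move beside the ear and take a second view for stereo.

>>> {"fn": "servo_tool", "kwargs": {
  "rows": [
    [[0,0,-7,0,0,0,-1],[0,0,-7,0,0,0,-1],[0,0,0,-0.006,0.006,0.03,-1],[0,0,0,-0.006,0.006,0.03,-1],[0,0,0,-0.006,0.006,0.03,-1],[0,0,0,-0.006,0.007,0.03,-1],[0,0,0,-0.005,0.007,0.03,-1],[0,0,0,0,0,0,-1]]
  ]
}}

```text
t: 3.45
tcp_pos: [0.4752, -0.1314, 0.1453]
tool_rot: [0.599, 0.801, -0.001, -0.005]
force: [-0.1, -0.0, -0.2]
finger_gap: -0.0
gripper_force: 0.0
```

```bash
python3 - <<'E'
from station import manip
from h import *
import pickle
im=manip.snapshot("wrist");s=manip.sense();print(s["tcp_pos"],s["tool_rot"],s["q"])
C=manip.camera_info("wrist");pickle.dump(C,open("w3.pkl","wb"));cv2.imwrite("pics/w3.png",im)
u,v=proj(C,(.563,-.135,.08),True).astype(int);print(u,v)
u=min(max(u,130),510);v=min(max(v,120),360);print(u-130,v-120)
cv2.imwrite("pics/c3.png",cv2.resize(im[v-120:v+120,u-130:u+130],None,fx=2.5,fy=2.5,interpolation=2))
S=manip.camera_info("scene")
for r in(205,150,100,60):
    o,d=ray(S,366,r);print(r,[(o+d*(y-o[1])/d[1]).round(3).tolist() for y in(-.05,-.1,-.14,-.2)])
E
```

```text
[ 0.47534946 -0.1314333   0.14768919] [ 5.99153246e-01  8.00626028e-01 -5.42148357e-04 -3.61356917e-03] [-4.96757258e-01  5.16920225e-01  1.85132097e+00 -3.35383467e-05
  7.80659465e-01 -7.82633509e-01]
460 317
330 197
205 [[0.532, -0.05, 0.09], [0.554, -0.1, 0.059], [0.571, -0.14, 0.035], [0.597, -0.2, -0.002]]
150 [[0.538, -0.05, 0.245], [0.56, -0.1, 0.223], [0.577, -0.14, 0.205], [0.603, -0.2, 0.178]]
100 [[0.542, -0.05, 0.369], [0.564, -0.1, 0.353], [0.582, -0.14, 0.341], [0.608, -0.2, 0.321]]
60 [[0.545, -0.05, 0.459], [0.568, -0.1, 0.447], [0.585, -0.14, 0.438], [0.612, -0.2, 0.424]]
```

View pics/c3.png

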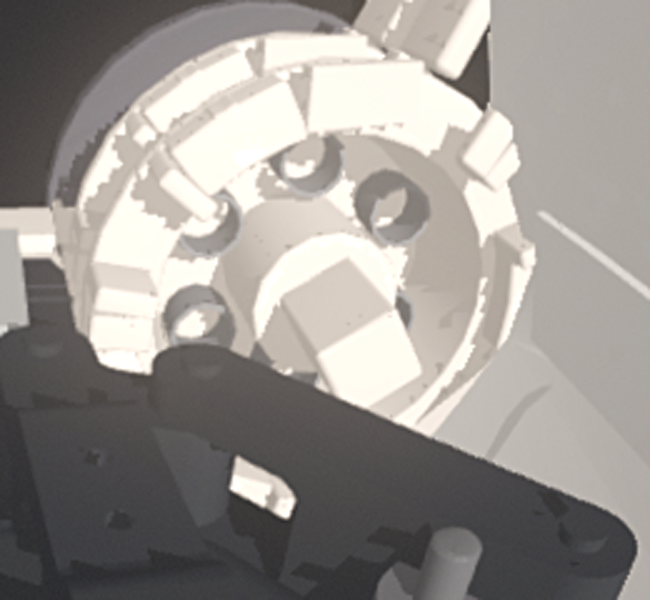

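The crop shows the grip top's corners at about (318,358), (378,310) and (422,373), with the ears as expected. I'll triangulate them against the earlier view.

```bash
python3 - <<'E'
from h import *
import pickle
A=pickle.load(open("w2.pkl","rb"));B=pickle.load(open("w3.pkl","rb"))
for a,b in [((357,380),(318,358)),((408,337),(378,310)),((450,390),(422,373)),
 ((415,240),(0,0))][:3]:
    print(tri([ray(A,a[0]/3.5+340,a[1]/3.5+145,True),ray(B,b[0]/2.5+330,b[1]/2.5+197,True)]))
    print(atz(B,b[0]/2.5+330,b[1]/2.5+197,.108,True))
for b in[(395,50),(455,75)]:print("ear1",atz(B,b[0]/2.5+330,b[1]/2.5+197,.068,True))
E
```

```text
(array([ 0.54434811, -0.13100253,  0.12138106]), [np.float64(0.001063670690931439), np.float64(0.001063670690931534)])
[ 0.55150442 -0.13767717  0.108     ]
(array([ 0.56416225, -0.12452244,  0.10263791]), [np.float64(0.0016644018634708172), np.float64(0.001664401863470784)])
[ 0.56008955 -0.12416844  0.108     ]
(array([ 0.57564432, -0.13462301,  0.11123422]), [np.float64(0.00012448099366269276), np.float64(0.0001244809936626425)])
[ 0.57809984 -0.13587349  0.108     ]
ear1 [ 0.5617234  -0.07453049  0.068     ]
ear1 [ 0.58010709 -0.07511983  0.068     ]
```

Heights agree with 0.108 and the centre is about (0.564,-0.136). Descending beside the ear with the fingers shut, then closing the gap.

>>> {"fn": "servo_tool", "kwargs": {
  "rows": [
    [[0,0,0,0,0.002,0.026,-1],[0,0,0,0,0.002,0.026,-1],[0,0,0,0,0.001,0.026,-1],[0,0,0,-0.003,0,0,-1],[0,0,0,-0.003,0,0,-1],[0,0,0,0,0,0,-1]]
  ]
}}

```text
t: 4.0
tcp_pos: [0.4846, -0.1377, 0.0745]
tool_rot: [0.6, 0.8, 0.0, 0.002]
force: [-0.1, 0.4, 0.6]
finger_gap: -0.004
gripper_force: 0.0
```

>>> {"fn": "servo_tool", "kwargs": {
  "rows": [
    [[0,0,0,-0.003,0,0,-1],[0,0,0,-0.003,0,0,-1],[0,0,0,-0.003,0,0,-1],[0,0,0,0,0,0,-1]]
  ]
}}

```text
t: 4.33
tcp_pos: [0.4866, -0.1463, 0.0733]
tool_rot: [0.6, 0.8, 0.0, 0.001]
force: [-0.4, -1.7, 1.6]
finger_gap: 0.002
gripper_force: 0.5
```

>>> {"fn": "servo_tool", "kwargs": {
  "rows": [
    [[0,0,0,-0.003,-0.002,0.002,-1],[0,0,-3.5,-0.0049,0.0002,0,-1],[0,0,-3.5,-0.0049,0.0002,-0.0005,-1],[0,0,-3.5,-0.0049,0.0002,-0.001,-1]]
  ]
}}

```text
t: 4.67
tcp_pos: [0.4883, -0.161, 0.0723]
tool_rot: [0.523, 0.852, 0.0, -0.002]
force: [-3.1, 3.9, 8.7]
finger_gap: 0.002
gripper_force: 6.1
```

>>> {"fn": "servo_tool", "kwargs": {
  "rows": [
    [[0,0,0,0,0,-0.002,-1],[0,0,0,0,0,-0.002,-1],[0,0,0,0,0,0,-1]]
  ]
}}

```text
t: 4.92
tcp_pos: [0.4901, -0.1623, 0.076]
tool_rot: [0.525, 0.851, 0.0, 0.0]
force: [-0.1, 0.7, -0.6]
finger_gap: 0.003
gripper_force: 0.2
```

```bash
python3 - <<'E'
from station import manip
from h import *
import pickle
im=manip.snapshot("wrist");s=manip.sense();print(s["tcp_pos"],s["force"])
C=manip.camera_info("wrist");pickle.dump(C,open("w4.pkl","wb"));cv2.imwrite("pics/w4.png",im)
cv2.imwrite("pics/c4.png",np.hstack([cv2.resize(im[200:440,180:440],None,fx=1.5,fy=1.5),cv2.resize(im[200:440,380:640],None,fx=1.5,fy=1.5)]))
E
```

```text
[ 0.49011873 -0.16223587  0.07586439] [ 0.87062529 -0.17072539  0.32496048]
```

View pics/c4.png

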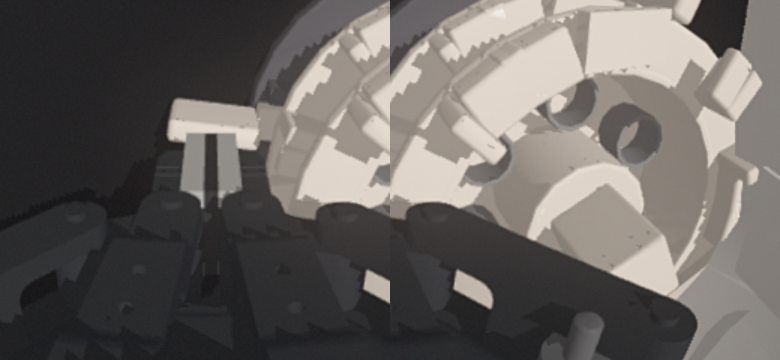

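```bash
python3 - <<'E'
from h import *
import pickle
C=pickle.load(open("w4.pkl","rb"));c=np.array([.564,-.136])
for z,n in((.034,"lower197"),(.069,"top197"),):
  for phi in(197,207):
    for r in(.062,.092):
      for s in(-.004,.004):
        a=np.radians(phi);p=c+r*np.array([np.cos(a),np.sin(a)])+s*np.array([-np.sin(a),np.cos(a)])
        q=proj(C,(*p,z),True);print(n,phi,r,s,(q-[180,200])*1.5)
def side(a,b,z):
    P=[atz(C,380+x/1.5,200+y/1.5,z,True) for x,y in(a,b)];d=P[1]-P[0];return P,np.degrees(np.arctan2(d[1],d[0])),np.linalg.norm(d)
print(side((615-390,272),(650-390,228),.11));print(side((550-390,232),(600-390,183),.085))
E
```

```text
lower197 197 0.062 -0.004 [264.11122728 123.21537074]
lower197 197 0.062 0.004 [259.10483468 146.28938017]
lower197 197 0.092 -0.004 [169.59321777 108.09823463]
lower197 197 0.092 0.004 [165.92093191 131.62532648]
lower197 207 0.062 -0.004 [258.10985598 154.37230128]
lower197 207 0.062 0.004 [257.45752517 176.65767914]
lower197 207 0.092 -0.004 [164.55739237 154.82639919]
lower197 207 0.092 0.004 [165.43019015 177.10196458]
top197 197 0.062 -0.004 [276.39222848 171.56552432]
top197 197 0.062 0.004 [269.87757948 198.59692609]
top197 197 0.092 -0.004 [160.04615813 153.76815096]
top197 197 0.092 0.004 [155.86502387 181.54116862]
top197 207 0.062 -0.004 [268.52996702 207.95427593]
top197 207 0.062 0.004 [267.35665368 233.43933121]
top197 207 0.092 -0.004 [154.56486528 208.4986236 ]
top197 207 0.092 0.004 [155.98924363 233.96781519]
([array([ 0.55315978, -0.13378498,  0.11      ]), array([ 0.55405258, -0.12150332,  0.11      ])], np.float64(85.84224498094343), np.float64(0.01231406508465535))
([array([ 0.55023041, -0.13955233,  0.085     ]), array([ 0.5549587 , -0.12238995,  0.085     ])], np.float64(74.5969479890893), np.float64(0.017801797782415474))
```

The white block behind the fingers matches the lower tray's ear, so the top ear is ahead and already turned by about 12°. I'll keep pushing while rising.

>>> {"fn": "servo_tool", "kwargs": {
  "rows": [
    [[0,0,-4,-0.0055,0.0001,-0.001,-1],[0,0,-4,-0.0055,0.0001,-0.0014,-1],[0,0,-4,-0.0055,0.0001,-0.0014,-1]]
  ]
}}

```text
t: 5.22
tcp_pos: [0.498, -0.1759, 0.0792]
tool_rot: [0.431, 0.902, 0.0, -0.001]
force: [-1.4, 0.9, -0.3]
finger_gap: 0.0
gripper_force: 1.0
```

>>> {"fn": "servo_tool", "kwargs": {
  "rows": [
    [[0,0,-4,-0.0055,0.0001,-0.0014,-1],[0,0,-4,-0.0055,0.0001,-0.0014,-1],[0,0,-4,-0.0055,0.0001,-0.0014,-1]]
  ]
}}

```text
t: 5.47
tcp_pos: [0.5092, -0.1879, 0.0834]
tool_rot: [0.334, 0.943, 0.0, -0.002]
force: [-1.8, 1.3, -0.5]
finger_gap: 0.001
gripper_force: 1.4
```

>>> {"fn": "servo_tool", "kwargs": {
  "rows": [
    [[0,0,-4,-0.0055,-0.001,0,-1],[0,0,-4,-0.0055,-0.001,0,-1],[0,0,-4,-0.0055,-0.001,0,-1],[0,0,0,0,0,0,-1],[0,0,0,0,0,0,-1]]
  ]
}}

```text
t: 5.88
tcp_pos: [0.5223, -0.2004, 0.0837]
tool_rot: [0.237, 0.972, -0.0, 0.0]
force: [0.1, -0.9, 1.3]
finger_gap: -0.0
gripper_force: 0.6
```

>>> {"fn": "servo_tool", "kwargs": {
  "rows": [
    [[0,0,0,0.008,-0.002,0,-1],[0,0,0,0.008,-0.005,-0.01,-1],[0,0,0,0,-0.007,-0.03,-1],[0,0,0,0,-0.008,-0.04,-1],[0,0,0,0,-0.008,-0.04,-0.5],[0,0,0,0,0,0,-0.3],[0,0,0,0,0,0,-0.1]]
  ]
}}

```text
t: 6.47
tcp_pos: [0.4939, -0.2201, 0.2067]
tool_rot: [0.236, 0.972, -0.001, 0.002]
force: [-0.7, 0.9, -1.3]
finger_gap: 0.419
gripper_force: 0.0
```

```bash
python3 - <<'E'
from station import manip
from h import *
import pickle
im=manip.snapshot("wrist");s=manip.sense();print(s["tcp_pos"],s["tool_rot"],s["force"])
C=manip.camera_info("wrist");pickle.dump(C,open("w5.pkl","wb"));cv2.imwrite("pics/w5.png",im)
u,v=proj(C,(.564,-.136,.1),True).astype(int);print(u,v)
u=min(max(u,120),520);v=min(max(v,100),380);print(u-120,v-100)
cv2.imwrite("pics/c5.png",cv2.resize(im[v-100:v+100,u-120:u+120],None,fx=3,fy=3,interpolation=2))
E
```

```text
[ 0.4929415  -0.21912083  0.20486141] [ 2.36056430e-01  9.71739255e-01 -1.49750796e-04  4.00882392e-04] [ 0.3737993   1.0770633  -0.41512746]
472 287
352 187
```

View pics/c5.png

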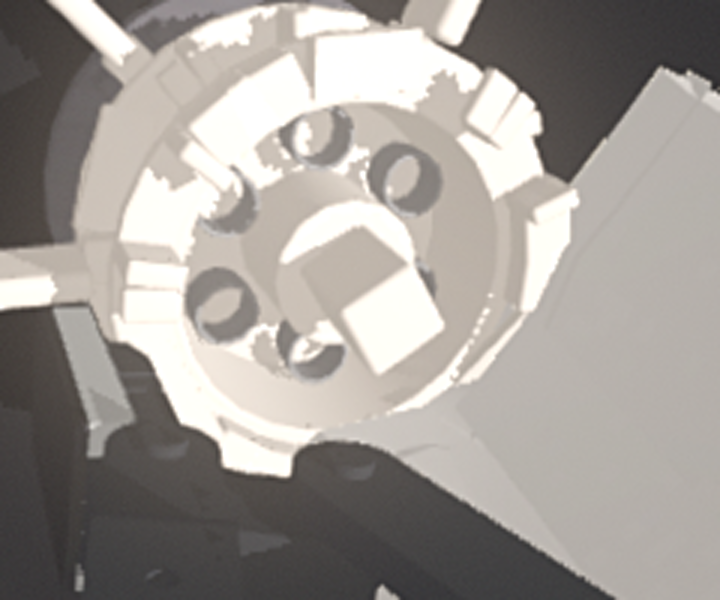

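The tray has turned: the ear at left (0,290) is well clear of the lower ear at (95,30). The grip top's corners are at about (342,315), (407,265), (443,325) and (378,375).

```bash
python3 - <<'E'
from station import manip
from h import *
import pickle
W=pickle.load(open("w5.pkl","rb"));T=manip.camera_info("top");S=manip.camera_info("scene")
f=lambda p,z:atz(W,p[0]/3+352,p[1]/3+187,z,True)
g=np.array([f(p,.118) for p in[(342,315),(407,265),(443,325),(378,375)]]);c=g.mean(0);print("grip",c)
for i in range(4):
    d=g[(i+1)%4]-g[i];print(np.linalg.norm(d).round(4),np.degrees(np.arctan2(d[1],d[0])).round(1))
e=f((-2,292),.078);d=e-c;print("ear",e,np.degrees(np.arctan2(d[1],d[0])),np.hypot(*d[:2]))
print([f(p,z).round(3).tolist() for p in((660,70),(575,200),(465,400)) for z in (.1,.15)])
# plate via segmentation in top & scene (dark ellipse in white)
for n,C,im,box in(("top",T,cv2.imread("pics/top0.png"),(225,275,262,315)),("scene",S,cv2.imread("pics/scene0.png"),(250,284,282,337))):
    r0,r1,c0,c1=box;g=cv2.cvtColor(im,6)[r0:r1,c0:c1];m=(g<120).astype(np.uint8)
    k,l,st,ce=cv2.connectedComponentsWithStats(m);i=1+st[1:,4].argmax();cn=cv2.findContours((l==i).astype(np.uint8),0,1)[0][0]
    E=cv2.fitEllipse(cn);p=np.array(E[0])+[c0,r0];print(n,p,E[1:],st[i],atz(C,*p,.073))
    globals()[n]=ray(C,*p)
print(tri([top,scene]))
W=pickle.load(open("w1.pkl","rb"));im=cv2.imread("pics/w1.png");r0,r1,c0,c1=205,310,480,582
g=cv2.cvtColor(im,6)[r0:r1,c0:c1];k,l,st,ce=cv2.connectedComponentsWithStats((g<120).astype(np.uint8));i=1+st[1:,4].argmax()
cn=cv2.findContours((l==i).astype(np.uint8),0,1)[0][0].reshape(-1,2)
P=np.array([atz(W,u+c0,v+r0,.073,True)[:2] for u,v in cn]).astype(np.float32);print("wrist",st[i],cv2.fitEllipse(P*1000))
E
```

```text
grip [ 0.56199304 -0.13491113  0.118     ]
0.0178 100.8
0.0184 11.3
0.0184 -79.2
0.0184 -170.5
ear [ 0.5300188  -0.21242873  0.078     ] -112.41502982110612 0.08385303261896793
[[0.55, -0.041, 0.1], [0.524, -0.073, 0.15], [0.569, -0.075, 0.1], [0.539, -0.1, 0.15], [0.604, -0.119, 0.1], [0.567, -0.134, 0.15]]
top [287.55163383 248.98508644] ((33.59232711791992, 33.87611770629883), 76.88591003417969) [  9   7  34  35 941] [0.54721678 0.22843718 0.073     ]
scene [309.2901535  265.77686501] ((26.233211517333984, 41.78834533691406), 87.4938735961914) [  7   3  42  27 910] [0.54233287 0.23560832 0.073     ]
(array([0.54754901, 0.22850905, 0.06657501]), [np.float64(0.0006813768785076562), np.float64(0.0006813768785075176)])
wrist [  14   10   72   83 4647] ((547.5535278320312, 215.21173095703125), (94.16876220703125, 97.50674438476562), 137.82823181152344)
```

```bash
python3 - <<'E'
from h import *
import pickle
L=lambda n:pickle.load(open(n,"rb"))
A,B,D=L("w2.pkl"),L("w3.pkl"),L("w5.pkl")
a=lambda p:ray(A,p[0]/3.5+340,p[1]/3.5+145,True)
b=lambda p:ray(B,p[0]/2.5+330,p[1]/2.5+197,True)
d=lambda p:ray(D,p[0]/3+352,p[1]/3+187,True)
print("crease top",tri([a((560,380)),b((550,385))]));print("crease bot",tri([a((530,460)),b((490,460))]))
print("line",tri([a((515,237)),b((538,212))]))
print("tip",tri([ray(A,460,138,True),d((660,70))]))
# dense: track SIFT features on the coat between w2 and w3/w5
i2,i3=[cv2.imread(f"pics/{n}.png",0) for n in("w2","w3")]
s=cv2.SIFT_create(contrastThreshold=.005);k1,d1=s.detectAndCompute(i2,None);k2,d2=s.detectAndCompute(i3,None)
for m,n in cv2.BFMatcher().knnMatch(d1,d2,k=2):
    if m.distance<.75*n.distance:
        p=k1[m.queryIdx].pt;q=k2[m.trainIdx].pt;P,r=tri([ray(A,*p,True),ray(B,*q,True)])
        if r[0]<.003 and P[0]>.5 and 0<P[2]<.6:print(np.round(p),np.round(q),P.round(3))
E
```

```text
crease top (array([ 0.60361869, -0.12775499,  0.12049865]), [np.float64(0.0005438919921714428), np.float64(0.0005438919921714361)])
crease bot (array([ 0.60057702, -0.15044935,  0.11761366]), [np.float64(0.0012562243576563312), np.float64(0.0012562243576563156)])
line (array([ 0.5921185 , -0.09446186,  0.10407435]), [np.float64(0.0004974096129514646), np.float64(0.0004974096129514006)])
tip (array([ 0.56425006, -0.02650061,  0.07827623]), [np.float64(0.0033435800058717697), np.float64(0.0033435800058718335)])
[380. 239.] [358. 277.] [ 0.502 -0.138  0.045]
[387. 219.] [378. 249.] [ 0.505 -0.113  0.061]
[391. 223.] [382. 258.] [ 0.506 -0.115  0.076]
[393. 218.] [387. 251.] [ 0.508 -0.11   0.074]
[400. 226.] [398. 270.] [ 0.509 -0.111  0.103]
[401. 219.] [402. 258.] [ 0.51  -0.106  0.096]
[403. 233.] [400. 282.] [ 0.515 -0.12   0.091]
[403. 233.] [400. 282.] [ 0.515 -0.12   0.091]
[404. 209.] [412. 242.] [ 0.513 -0.098  0.095]
[404. 209.] [412. 242.] [ 0.513 -0.098  0.095]
[415. 194.] [432. 220.] [ 0.531 -0.087  0.061]
[416. 248.] [411. 305.] [ 0.538 -0.143  0.059]
[432. 182.] [460. 208
[... 453 characters left out ...]
. 225.] [484. 285.] [ 0.584 -0.118  0.055]
[459. 219.] [489. 276.] [ 0.582 -0.11   0.061]
[465. 221.] [496. 283.] [ 0.588 -0.112  0.062]
[466. 188.] [520. 230.] [ 0.575 -0.074  0.086]
[466. 136.] [544. 145.] [ 0.568 -0.026  0.094]
[472. 196.] [530. 247.] [ 0.577 -0.081  0.098]
[479. 246.] [508. 326.] [ 0.601 -0.134  0.076]
[479. 216.] [526. 281.] [ 0.593 -0.101  0.086]
[483. 227.] [525. 301.] [ 0.599 -0.112  0.086]
[483. 222.] [528. 293.] [ 0.598 -0.107  0.085]
[485. 252.] [516. 337.] [ 0.605 -0.137  0.084]
[485. 242.] [521. 324.] [ 0.604 -0.127  0.085]
[495. 224.] [550. 297.] [ 0.605 -0.104  0.099]
[504. 223.] [574. 306.] [ 0.599 -0.098  0.127]
[539. 298.] [619. 473.] [ 0.597 -0.138  0.204]
```

The coat is a near-vertical wall at x≈0.60 from about z=0.1 up, so I'll lean the hand back about 18° towards the robot. Turning the tool first, clear of the stack.

>>> {"fn": "servo_tool", "kwargs": {
  "rows": [
    [[0,0,-7.15,0,0,-0.002,-0.06],[0,0,-7.15,0,0,-0.002,-0.06],[0,0,-7.15,0,0,-0.002,-0.06],[0,0,-7.15,0,0,-0.002,-0.06],[0,0,-7.15,0,0,-0.002,-0.06],[0,-6,0,0,0,0,-0.06],[0,-6,0,0,0,0,-0.06],[0,-6,0,0,0,0,-0.06]]
  ]
}}

```text
t: 7.18
tcp_pos: [0.493, -0.2179, 0.2124]
tool_rot: [-0.073, 0.985, 0.013, 0.157]
force: [-0.3, 1.4, -0.7]
finger_gap: 0.468
gripper_force: 0.0
```

>>> {"fn": "servo_tool", "kwargs": {
  "rows": [
    [[0,0,0,0,0,0,-0.06],[0,0,0,0,0,0,-0.06]]
  ]
}}

```text
t: 7.35
tcp_pos: [0.4917, -0.2184, 0.2121]
tool_rot: [-0.072, 0.986, 0.013, 0.153]
force: [0.8, -0.8, 0.7]
finger_gap: 0.472
gripper_force: 0.0
```

```bash
cat > to.py <<'E'
import sys;from station import manip
from h import *
s=manip.sense();r=R.from_quat(s["tool_rot"]);print("tcp",s["tcp_pos"].round(4) if hasattr(s["tcp_pos"],'round') else s["tcp_pos"],"axes",r.as_matrix().round(3).tolist(),"q",np.round(s["q"],2))
P=np.array(s["tcp_pos"])
for a in sys.argv[1:]:
    p=np.array(eval(a));print(p,"tool shift",(r.inv().apply(p-P)).round(4));P=p
E
python3 to.py "(.562-.02,-.138,.18)" "(.562,-.135,.113)"
```

```text
tcp [ 0.4917 -0.2184  0.2121] axes [[-0.943, -0.145, 0.3], [-0.137, 0.989, 0.049], [-0.304, 0.005, -0.953]] q [-0.76  0.4   1.87  0.38  0.72 -2.74]
[ 0.542 -0.138  0.18 ] tool shift [-0.0487  0.0721  0.0495]
[ 0.562 -0.135  0.113] tool shift [ 0.0011 -0.0002  0.07  ]
```

>>> {"fn": "servo_tool", "kwargs": {
  "rows": [
    [[0,0,0,-0.012,0.018,0.012,-0.06],[0,0,0,-0.012,0.018,0.012,-0.06],[0,0,0,-0.012,0.018,0.012,-0.06],[0,0,0,-0.012,0.018,0.013,-0.06],[0,0,0,0,0,0.016,-0.06],[0,0,0,0,0,0.016,-0.06],[0,0,0,0,0,0,-0.06]]
  ]
}}

```text
t: 7.93
tcp_pos: [0.5536, -0.1359, 0.1488]
tool_rot: [-0.074, 0.985, 0.013, 0.153]
force: [0.3, 0.1, -0.8]
finger_gap: 0.471
gripper_force: 0.0
```

```bash
python3 to.py "(.562,-.135,.113)"; python3 -c "
from station import manip;print(manip.sense()['force'])"
```

```text
tcp [ 0.5536 -0.1359  0.1488] axes [[-0.942, -0.151, 0.3], [-0.143, 0.989, 0.048], [-0.304, 0.003, -0.953]] q [-0.53  0.54  1.86  0.39  0.53 -2.58]
[ 0.562 -0.135  0.113] tool shift [ 0.0028 -0.0004  0.0366]
[ 0.32020998  0.11633658 -0.83410784]
```

>>> {"fn": "servo_tool", "kwargs": {
  "rows": [
    [[0,0,0,0.001,0,0.012,-0.06],[0,0,0,0.001,0,0.012,-0.06],[0,0,0,0.001,0,0.012,-0.06],[0,0,0,0,0,0,-0.06]]
  ]
}}

```text
t: 8.27
tcp_pos: [0.5608, -0.1362, 0.1141]
tool_rot: [-0.073, 0.985, 0.013, 0.154]
force: [-1.2, 0.1, -0.9]
finger_gap: 0.467
gripper_force: 0.0
```

>>> {"fn": "servo_tool", "kwargs": {
  "rows": [
    [[0,0,0,0,0,0,-0.4],[0,0,0,0,0,0,-0.6],[0,0,0,0,0,0,-1],[0,0,0,0,0,0,-1],[0,0,0,0,0,0,-1],[0,0,0,0,0,0,-1]]
  ],
  "squeeze": 50
}}

```text
t: 8.77
tcp_pos: [0.5613, -0.1366, 0.1167]
tool_rot: [-0.073, 0.985, 0.012, 0.156]
force: [-0.4, 0.2, -1.7]
finger_gap: 0.219
gripper_force: 49.9
```

Gripped, with the gap about the grip's width. Lifting straight up slowly.

>>> {"fn": "servo_tool", "kwargs": {
  "rows": [
    [[0,0,0,-0.0018,0,-0.0057,-1],[0,0,0,-0.0018,0,-0.0057,-1],[0,0,0,0,0,0,-1]]
  ]
}}

```text
t: 9.02
tcp_pos: [0.5619, -0.1368, 0.1298]
tool_rot: [-0.073, 0.985, 0.011, 0.157]
force: [-0.6, -0.7, -2.1]
finger_gap: 0.216
gripper_force: 49.9
```

>>> {"fn": "servo_tool", "kwargs": {
  "rows": [
    [[0,0,0,-0.0018,0,-0.0057,-1],[0,0,0,-0.0018,0,-0.0057,-1],[0,0,0,0,0,0,-1]]
  ]
}}

```text
t: 9.27
tcp_pos: [0.5621, -0.137, 0.1419]
tool_rot: [-0.073, 0.985, 0.011, 0.157]
force: [-0.3, 0.3, -0.9]
finger_gap: 0.222
gripper_force: 49.9
```

>>> {"fn": "servo_tool", "kwargs": {
  "rows": [
    [[0,0,0,-0.0018,0,-0.0057,-1],[0,0,0,-0.0018,0,-0.0057,-1],[0,0,0,-0.0018,0,-0.0057,-1],[0,0,0,-0.0018,0,-0.0057,-1],[0,0,0,0,0,0,-1]]
  ]
}}

```text
t: 9.68
tcp_pos: [0.5618, -0.137, 0.1658]
tool_rot: [-0.073, 0.985, 0.011, 0.157]
force: [0.0, 0.1, -1.1]
finger_gap: 0.22
gripper_force: 49.9
```

```bash
python3 to.py "(.45,-.135,.20)" "(.43,.0,.26)" "(.43,.13,.26)"; python3 -c "
from station import manip;s=manip.sense();print(s['force'],s['ft_torque'])"
```

```text
tcp [ 0.5618 -0.137   0.1658] axes [[-0.94, -0.148, 0.308], [-0.141, 0.989, 0.044], [-0.311, -0.002, -0.95]] q [-0.53  0.51  1.84  0.37  0.57 -2.54]
[ 0.45  -0.135  0.2  ] tool shift [ 0.0942  0.0185 -0.0668]
[0.43 0.   0.26] tool shift [-0.0189  0.1364 -0.0572]
[0.43 0.13 0.26] tool shift [-0.0183  0.1286  0.0058]
[ 0.04223943  0.1093451  -1.13962366] [-0.01852855  0.18695352 -0.00318961]
```

The tray is free at about 1.1 N load and 49 mm up, with no contact. Pulling back from the coat, then moving towards the stirrer and re-measuring the plate.

>>> {"fn": "servo_tool", "kwargs": {
  "rows": [
    [[0,0,0,0.0157,0.0031,-0.0111,-1],[0,0,0,0.0157,0.0031,-0.0111,-1],[0,0,0,0.0157,0.0031,-0.0111,-1],[0,0,0,0.0157,0.0031,-0.0111,-1],[0,0,0,0.0157,0.0031,-0.0111,-1],[0,0,0,0.0157,0.0031,-0.0111,-1]]
  ]
}}

```text
t: 10.18
tcp_pos: [0.4485, -0.1344, 0.1988]
tool_rot: [-0.073, 0.985, 0.012, 0.156]
force: [-0.0, 0.1, -1.8]
finger_gap: 0.22
gripper_force: 49.8
```

>>> {"fn": "servo_tool", "kwargs": {
  "rows": [
    [[0,0,0,-0.0031,0.0227,-0.0095,-1],[0,0,0,-0.0031,0.0227,-0.0095,-1],[0,0,0,-0.0031,0.0227,-0.0095,-1],[0,0,0,-0.0031,0.0227,-0.0095,-1],[0,0,0,-0.0031,0.0227,-0.0095,-1],[0,0,0,-0.0031,0.0227,-0.0095,-1],[0,0,0,0,0,0,-1],[0,0,0,0,0,0,-1]]
  ]
}}

```text
t: 10.85
tcp_pos: [0.4291, 0.0011, 0.259]
tool_rot: [-0.075, 0.985, 0.011, 0.157]
force: [-0.2, -0.1, -1.9]
finger_gap: 0.219
gripper_force: 49.9
```

```bash
python3 - <<'E'
from station import manip
from h import *
import pickle
C=manip.camera_info("wrist");im=manip.snapshot("wrist");s=manip.sense();print(s["tcp_pos"],s["q"],s["force"],s["finger_gap"])
pickle.dump(C,open("w6.pkl","wb"));cv2.imwrite("pics/w6.png",im)
for p in((.547,.2285,.073),(.5476,.22,.073)):print(proj(C,p,True))
cv2.imwrite("pics/s6.png",manip.snapshot("scene"));cv2.imwrite("pics/t6.png",manip.snapshot("top"))
r=40
u,v=proj(C,(.547,.225,.073),True).astype(int)
g=cv2.cvtColor(im,6);c0,r0=max(u-75,0),max(v-75,0);g=g[r0:v+75,c0:u+75]
print(g.shape);print(g[::15,::10])
E
```

```text
[4.29432273e-01 2.91075121e-04 2.58725826e-01] [-0.36374721  0.15329778  2.08700777  0.25640066  0.6399557  -2.27034779] [ 0.0469025   0.2156035  -2.68181359] 0.21739467390665643
[507.2224063  296.83886687]
[500.8760445  296.69320611]
(150, 150)
[[218 219 199 140 173 204 214 213 215 214 214 214 215 215 215]
 [148 218  69 164 205 214 213 213 212 214 215 212 213 211 211]
 [149 207 223 198 214 215 215 213 214 213 214 211 213 212 213]
 [145 208 216 217 215 214  66  77  82  76  75 204 212 213 213]
 [136 194 217 215 178  79  82  83  81  77  72  71 212 213  48]
 [214 215 213 216  73  85  82  80  78  72  74 158 213  50  47]
 [144 144 213 215  79  79  70  72  71  68 220 213  50  48  47]
 [201 170 145 212 211 212 196 216 211 212 220 132 127 126 154]
 [ 51  52  52  45 210 207 205 210 161  50  48 194 198 151 183]
 [ 47  47  49  49  49  48  48  60  59  46 113 143 216 179  93]]
```

```bash
python3 - <<'E'
from h import *
import pickle
C=pickle.load(open("w6.pkl","rb"));im=cv2.imread("pics/w6.png");g=cv2.cvtColor(im,6)
u,v=507,297;k,l,st,ce=cv2.connectedComponentsWithStats(((g<120)).astype(np.uint8));i=l[v-15,u];print(st[i])
cn=cv2.findContours((l==i).astype(np.uint8),0,1)[0][0].reshape(-1,2)
P=np.array([atz(C,a,b,.073,True)[:2]*1000 for a,b in cn]).astype(np.float32);print(cv2.fitEllipse(P),cv2.minEnclosingCircle(P))
cv2.imwrite("pics/c6.png",cv2.resize(im[150:420,340:640],None,fx=2.2,fy=2.2))
E
```

```text
[ 464  256   79   70 4074]
((541.9623413085938, 222.3311767578125), (94.21526336669922, 100.47755432128906), 141.72158813476562) ((542.7093505859375, 221.67662048339844), 50.85765838623047)
```

View pics/c6.png

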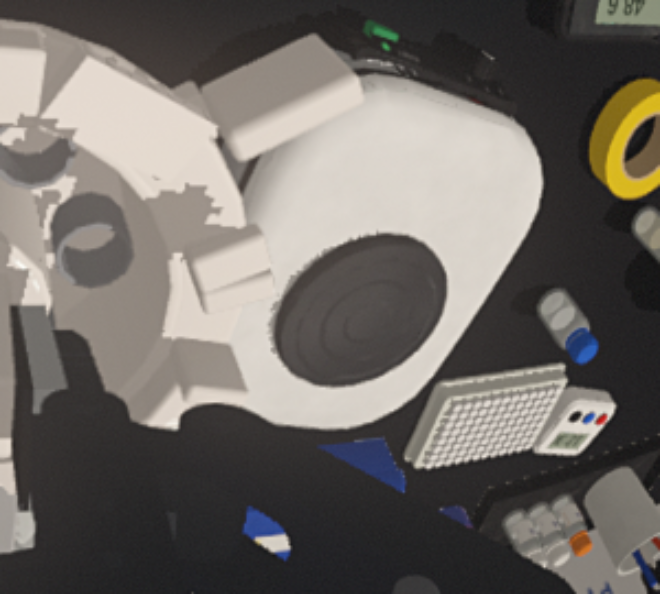

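The crop shows the whole plate at about (360,310), with the held tray left of it. The wrist estimate of (0.542,0.222) and the fixed cameras' (0.547,0.228) differ by some mm, so I'll view it from the other side to cancel lens errors.

>>> {"fn": "servo_tool", "kwargs": {
  "rows": [
    [[0,0,0,-0.005,0.0346,0.0015,-1],[0,0,0,-0.005,0.0346,0.0015,-1],[0,0,0,-0.005,0.0346,0.0015,-1],[0,0,0,-0.005,0.0346,0.0015,-1],[0,0,0,-0.005,0.0346,0.0015,-1],[0,0,0,-0.005,0.0346,0.0015,-1],[0,0,0,-0.005,0.0346,0.0015,-1],[0,0,0,-0.005,0.0346,0.0015,-1]]
  ]
}}

```text
t: 11.67
tcp_pos: [0.4301, 0.281, 0.2585]
tool_rot: [-0.072, 0.985, 0.011, 0.155]
force: [0.7, 0.6, -1.8]
finger_gap: 0.222
gripper_force: 49.9
```

>>> {"fn": "servo_tool", "kwargs": {
  "rows": [
    [[0,0,0,-0.005,0.0346,0.0015,-1],[0,0,0,-0.005,0.0346,0.0015,-1],[0,0,0,-0.005,0.0346,0.0015,-1],[0,0,0,-0.005,0.0346,0.0015,-1],[0,0,0,-0.005,0.0346,0.0015,-1],[0,0,0,0,0,0,-1],[0,0,0,0,0,0,-1],[0,0,0,0,0,0,-1]]
  ]
}}

```text
t: 12.33
tcp_pos: [0.43, 0.4538, 0.2584]
tool_rot: [-0.073, 0.985, 0.01, 0.155]
force: [0.5, -0.4, -2.1]
finger_gap: 0.223
gripper_force: 50.0
```

```bash
python3 - <<'E'
from station import manip
from h import *
import pickle
C=manip.camera_info("wrist");im=manip.snapshot("wrist");s=manip.sense();print(s["tcp_pos"],s["q"])
pickle.dump(C,open("w7.pkl","wb"));cv2.imwrite("pics/w7.png",im);g=cv2.cvtColor(im,6)
u,v=proj(C,(.545,.225,.073),True).astype(int);print(u,v)
k,l,st,ce=cv2.connectedComponentsWithStats(((g<120)).astype(np.uint8));i=l[v,u];print(st[i])
cn=cv2.findContours((l==i).astype(np.uint8),0,1)[0][0].reshape(-1,2)
P=np.array([atz(C,a,b,.073,True)[:2]*1000 for a,b in cn]).astype(np.float32);print(cv2.fitEllipse(P),cv2.minEnclosingCircle(P))
print(g[v-60:v+60:12,u-70:u+70:10])
E
```

```text
[0.42999195 0.45334711 0.2586875 ] [ 0.70704693  0.44701063  1.60146552 -0.22253262  0.84021249 -0.88281559]
86 244
[  57  201   78   80 4627]
((541.7957763671875, 234.7417755126953), (94.33734893798828, 99.23591613769531), 46.94105911254883) ((542.0155029296875, 234.9025421142578), 50.1438102722168)
[[ 36  41 202 210 210 208 211 214 212 211 213 213 212 147]
 [ 34  39 200 209 210 210 210 209 213 211 212 213 214 147]
 [ 36  37  99 210 211  49  74  74  71  89 210 211 212 215]
 [ 33  37  37 211 213  69  70  71  70  72  70 213 215 214]
 [ 34  36  35 210 214  68  72  73  72  72  76  68 215 214]
 [ 32  38  38 202 214  71  72  74  72  71  75  73 216 214]
 [ 35  37  34 106 208  87  69  71  64  70  70  71 219 214]
 [ 26  24  29  37 207 209 149  62  63  67  69  69 215 214]
 [ 25 128 156 155  38 207 213 211 218  93 218 211 213 214]
 [137  98 132 160 137  37  54 208 210 211 211 211 211 213]]
```

```bash
python3 - <<'E'
from station import manip
from h import *
import pickle
L=lambda n:pickle.load(open(n,"rb"))
A,B=L("w6.pkl"),L("w7.pkl");T=manip.camera_info("top");S=manip.camera_info("scene")
o=lambda C:-np.array(C["camera_from_world"])[:3,:3].T@np.array(C["camera_from_world"])[:3,3]
def rr(C,p):
    d=np.array(p)-o(C);return o(C),d/np.linalg.norm(d)
a,b=rr(A,(.542,.2223,.073)),rr(B,(.5418,.2347,.073));t,s=ray(T,287.55,248.99),ray(S,309.29,265.78)
print(tri([a,b]),tri([a,b,t,s]),tri([a,b,t]),sep="\n")
E
python3 to.py "(.545,.2285,.26)"
```

```text
(array([0.54787093, 0.22888053, 0.06509469]), [np.float64(9.412984818381295e-05), np.float64(9.412984818379885e-05)])
(array([0.54765004, 0.22857677, 0.06573415]), [np.float64(0.00015644390012303118), np.float64(0.0006604068965308425), np.float64(0.000685069777675719), np.float64(0.0009527762329041679)])
(array([0.54811412, 0.22888838, 0.06497816]), [np.float64(0.00012978082233889475), np.float64(0.000252669927928567), np.float64(0.00028194472588907173)])
tcp [0.43   0.4533 0.2587] axes [[-0.942, -0.146, 0.303], [-0.14, 0.989, 0.043], [-0.306, -0.002, -0.952]] q [ 0.71  0.45  1.6  -0.22  0.84 -0.88]
[0.545  0.2285 0.26  ] tool shift [-0.0773 -0.2392  0.024 ]
```

All views agree: the plate centre is at (0.548,0.229). I'll move over it and descend.

>>> {"fn": "servo_tool", "kwargs": {
  "rows": [
    [[0,0,0,-0.0097,-0.0299,0.003,-1],[0,0,0,-0.0097,-0.0299,0.003,-1],[0,0,0,-0.0097,-0.0299,0.003,-1],[0,0,0,-0.0097,-0.0299,0.003,-1],[0,0,0,-0.0097,-0.0299,0.003,-1],[0,0,0,-0.0097,-0.0299,0.003,-1],[0,0,0,-0.0097,-0.0299,0.003,-1],[0,0,0,-0.0097,-0.0299,0.003,-1]]
  ]
}}

```text
t: 13.05
tcp_pos: [0.5455, 0.2271, 0.2611]
tool_rot: [-0.072, 0.985, 0.011, 0.156]
force: [-0.7, -0.2, -2.1]
finger_gap: 0.223
gripper_force: 50.0
```

>>> {"fn": "servo_tool", "kwargs": {
  "rows": [
    [[0,0,0,0.0067,0,0.0209,-1],[0,0,0,0.0067,0,0.0209,-1],[0,0,0,0.0067,0,0.0209,-1],[0,0,0,0.0067,0,0.0209,-1],[0,0,0,0.003,0,0.0095,-1],[0,0,0,0,0,0,-1],[0,0,0,0,0,0,-1]]
  ]
}}

```text
t: 13.63
tcp_pos: [0.546, 0.2297, 0.1634]
tool_rot: [-0.073, 0.985, 0.011, 0.156]
force: [-0.9, 0.6, -2.2]
finger_gap: 0.221
gripper_force: 50.1
```

```bash
python3 to.py "(.545,.2288,.145)"; python3 - <<'E'
from station import manip
from h import *
s=manip.sense();print(s["force"],s["ft_torque"])
T=manip.camera_info("top");im=manip.snapshot("top");cv2.imwrite("pics/t8.png",im)
cv2.imwrite("pics/s8.png",manip.snapshot("scene"))
E
```

```text
tcp [0.546  0.2297 0.1634] axes [[-0.941, -0.147, 0.305], [-0.139, 0.989, 0.045], [-0.308, -0.0, -0.951]] q [ 0.22  0.53  1.81 -0.05  0.49 -1.46]
[0.545  0.2288 0.145 ] tool shift [ 0.0067 -0.0008  0.0171]
[-0.88492419  0.64636291 -2.16224969] [0.01365855 0.22543654 0.00879669]
```

>>> {"fn": "servo_tool", "kwargs": {
  "rows": [
    [[0,0,0,0.0035,-0.0004,0.0095,-1],[0,0,0,0.0033,-0.0004,0.009,-1],[0,0,0,0,0,0,-1],[0,0,0,0,0,0,-1]]
  ]
}}

```text
t: 14.07
tcp_pos: [0.5452, 0.2297, 0.1437]
tool_rot: [-0.073, 0.985, 0.012, 0.156]
force: [0.2, 0.5, -1.5]
finger_gap: 0.221
gripper_force: 50.1
```

>>> {"fn": "servo_tool", "kwargs": {
  "rows": [
    [[0,0,0,0.0009,0,0.0029,-1],[0,0,0,0.0009,0,0.0029,-1],[0,0,0,0,0,0,-1]]
  ]
}}

```text
t: 14.32
tcp_pos: [0.5453, 0.2297, 0.1373]
tool_rot: [-0.073, 0.985, 0.012, 0.156]
force: [-0.0, -0.5, -1.3]
finger_gap: 0.218
gripper_force: 50.1
```

>>> {"fn": "servo_tool", "kwargs": {
  "rows": [
    [[0,0,0,0.0006,0,0.0019,-1],[0,0,0,0,0,0,-1]]
  ]
}}

```text
t: 14.48
tcp_pos: [0.5454, 0.2297, 0.1354]
tool_rot: [-0.073, 0.985, 0.012, 0.156]
force: [0.8, -0.2, -1.0]
finger_gap: 0.219
gripper_force: 50.1
```

>>> {"fn": "servo_tool", "kwargs": {
  "rows": [
    [[0,0,0,0.0005,0,0.0015,-1],[0,0,0,0,0,0,-1],[0,0,0,0,0,0,-1]]
  ]
}}

```text
t: 14.73
tcp_pos: [0.5459, 0.2299, 0.1347]
tool_rot: [-0.073, 0.985, 0.012, 0.157]
force: [-0.5, -0.2, 3.0]
finger_gap: 0.223
gripper_force: 50.6
```

Contact is where expected. Releasing and retreating along the tool axis.

>>> {"fn": "servo_tool", "kwargs": {
  "rows": [
    [[0,0,0,0,0,0,-0.4],[0,0,0,0,0,0,-0.2],[0,0,0,0,0,0,-0.06],[0,0,0,0,0,0,-0.06]]
  ]
}}

```text
t: 15.07
tcp_pos: [0.5455, 0.2297, 0.134]
tool_rot: [-0.073, 0.985, 0.012, 0.156]
force: [0.1, 0.1, 0.1]
finger_gap: 0.471
gripper_force: 0.0
```

>>> {"fn": "servo_tool", "kwargs": {
  "rows": [
    [[0,0,0,0,0,-0.01,-0.06],[0,0,0,0,0,-0.02,-0.06],[0,0,0,0,0,-0.035,-0.06],[0,0,0,0.01,0,-0.035,-0.06],[0,0,0,0.02,0,-0.035,-0.06],[0,0,0,0.02,0,-0.03,-0.06],[0,0,0,0.02,0,-0.03,-0.06],[0,0,0,0,0,0,-0.06]]
  ]
}}

```text
t: 15.73
tcp_pos: [0.4158, 0.2107, 0.3015]
tool_rot: [-0.074, 0.985, 0.012, 0.158]
force: [-0.5, -0.0, -0.6]
finger_gap: 0.468
gripper_force: 0.0
```

```bash
python3 - <<'E'
from station import manip
from h import *
s=manip.sense();print(s["tcp_pos"],s["force"],s["finger_gap"])
T=manip.camera_info("top");S=manip.camera_info("scene");C=manip.camera_info("wrist")
ims={n:manip.snapshot(n) for n in("top","scene","wrist")}
for n in ims:cv2.imwrite(f"pics/{n}9.png",ims[n])
b=cv2.imread("pics/top0.png");d=cv2.absdiff(ims["top"],b).max(2)
c=np.array(proj(T,(.548,.229,.1)));print(c)
m=(d>25).astype(np.uint8);m[:, :230]=0;m[:,345:]=0;m[:200]=0;m[300:]=0
ys,xs=np.nonzero(m);print(len(xs),xs.min(),xs.max(),ys.min(),ys.max())
for r in range(215,290,3):print(r,''.join('#' if x else '.' for x in m[r,240:340:2]))
print("stack diff:");d2=d[200:290,385:460];print((d2>25).sum())
# lower tray: centre grip in top view now
E
```

```text
[0.4157739  0.21074848 0.30153771] [-0.54317805 -0.00083387 -0.60055551] 0.4679343742757937
[286.72216777 247.18306803]
2329 261 321 211 299
215 ....................##.##.........................
218 ......................####........................
221 ......................####........................
224 ........................##........................
227 .......................###...##...................
230 .....................###....#...####..............
233 ................####.########....#####............
236 ...............###.############..######...........
239 ...............#################..#####...........
242 ..............###################..#####..........
245 .............##.#################..#####..........
248 ...............###################.#####..........
251 ...............#########################..........
254 ...............########################...........
257 ................#####################..#..........
260 .................######################...........
263 ..............##..############.######.............
266 ............#####...###############...............
269 ...........#####.........########.................
272 ..................................................
275 ..................................................
278 ..................................................
281 ..................................................
284 ..............................#...................
287 ........................###..####.####............
stack diff:
908
```

```bash
python3 - <<'E'
from station import manip
from h import *
T=manip.camera_info("top");im=cv2.imread("pics/top9.png");b=cv2.imread("pics/top0.png");g=cv2.cvtColor(im,6)
P=lambda c,r,phi,z:proj(T,(c[0]+r*np.cos(np.radians(phi)),c[1]+r*np.sin(np.radians(phi)),z))
print("pred ear tips",[P((.548,.229),.092,8+k,.097).round(1).tolist() for k in(0,120,240)])
d=cv2.absdiff(im,b).max(2)
print("ear0 rows",[(r,(np.nonzero(d[r,270:305]>25)[0]+270).tolist()) for r in range(204,228,2)])
print("ear1",[(r,(np.nonzero(d[r,250:275]>25)[0]+250).tolist()) for r in range(262,276,2)])
# lower ear at 197deg: white blob near prediction
p=P((.564,-.136),.08,197,.034);q=P((.564,-.136),.092,197,.034);print(p,q);x,y=p.astype(int);print(g[y-10:y+16:2,x-10:x+12:2])
x,y=P((.564,-.136),0,0,.07).astype(int);w=(g[y-30:y+32,x-34:x+34]>110)
for r in w[::2]:print(''.join('#' if k else '.' for k in r))
E
```

```text
pred ear tips [[281.4, 213.4], [259.2, 269.6], [319.7, 259.6]]
ear0 rows [(204, []), (206, []), (208, []), (210, []), (212, [278, 279, 280, 281, 282, 283]), (214, [278, 279, 280, 281, 282, 283]), (216, [280, 281, 283, 284, 285, 286, 287, 288, 289, 290]), (218, [283, 284, 285, 286, 287, 288, 289, 290]), (220, [283, 284, 285, 286, 287, 288, 289]), (222, [285, 286, 287, 288, 289, 290]), (224, [287, 288, 289, 290]), (226, [287, 288, 289, 290])]
ear1 [(262, [268, 274]), (264, [266, 267, 268, 269, 270]), (266, [264, 265, 266, 267, 268, 269, 270, 271, 272]), (268, [262, 263, 264, 265, 266, 267, 268, 269, 270, 271]), (270, [261, 262, 263, 264, 265, 266, 267, 268]), (272, []), (274, [])]
[432.08343369 269.35391917] [433.62244817 273.54803752]
[[248 246 244 245 245 210 227 220 116  34  25]
 [246 243 231 226 228 172 102  77  36  27  32]
 [176 169 155 180 222 197  72  27  25  32  35]
 [ 89  81  86 141 233 240 125  30  31  35  34]
 [ 47  43  42  95 205 245 194  61  30  35  33]
 [ 35  36  35  52 151 237 237 107  30  33  35]
 [ 35  36  35  37 103 216 241 146  35  30  34]
 [ 35  33  39  35  63 155 1
[... 1694 characters left out ...]
..........
............###########################################.............
.............#########################################..............
..............######################################................
................##################################..................
..................###############################...................
.....................#######################........................
.........................###################........................
......................................#######.......................
.......................................#######......................
........................................######......................
```

The ear tips match the centred prediction to within about 2 px (roughly 4 mm), and the lower tray's ear is where it was. Handing in.

```bash
python3 -c "
from station import manip;print(manip.sign_off())"
```

```text
the job is handed in; nothing more can be done
None
```

The top tray was turned free anticlockwise, lifted off and set flat on the stirrer plate, centred to within about 4 mm; the lower tray is still in its stand, and the job was handed in at about 16 s.

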